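# Raise the pastry warmer's counterweighted window to the loading mark

## Robot

A 6-joint arm with a two-finger parallel gripper is mounted at the origin on the work surface. World frame = base frame: x ahead of the robot, y to its left, z up, the work surface at z = 0. Lengths are in m, angles in rad, forces in N, time in s.
With the tool pointing down it reaches from about 0.3 to 0.775 m from the base axis. Payload 14.6 kg.
Tool frame: the origin (TCP) lies on the centre line of the jaws, within the pads' length; the fingertips stand 14 mm ahead of it and the grasp point (between the pads) lies 5 mm behind it; z points along the fingers, y is the line along which they close (so a half turn about z gives the same grasp; the last joint's range is limited). The gripper opens to 85 mm and grips with 20 to 120 N. Pads are 22 mm wide; open, the fingers measure 114 mm over their backs; the gripper's body (76 mm by 85 mm) begins 54 mm behind the grasp point. The pads swing forward as they close: fully open they stand 13 mm farther back than shut.
Start: joints at [1.18, 0.3, 1.521, -0, 1.321, -0.067], TCP at [0.175, 0.521, 0.245] pointing down, gripper open.
Joint ranges: [-3.03, 3.03], [-0.79, 2.21], [0.23, 2.52], [-1.04, 4.18], [0, 3.07], [-2.55, 2.55]. Speed limits (rad/s): [2.22, 2.22, 2.57, 3.14, 3.14, 3.14].

## Interface

Orientations are given as a unit quaternion [w, x, y, z].
In Python, from plant import status, vision, arm, spotter gives the robot as it stands.
- The arm moves only by the shell command python3 -m inch 'ROWS'. ROWS is JSON, a list of rows, each a list of 5 numbers: the shift along the tool's x, y, z in cm, then the turn about the tool's z in units of 5 degrees (1.0 is 5 degrees), then the finger opening in cm, from 0 to 8.54. A call has 1 to 10 rows; each row shifts and turns the commanded pose from where the row before left it, along the tool's axes as they then stand; what a row does not reach is not made up. A row lasts 1/12 s, in which the tool goes at most 41.7 mm and 7.16 degrees, less where a joint would pass 70% of its speed; a pose out of reach is approached as far as the arm can. A call is refused whole if a number of a shift passes 4.17 or a number of a turn 1, either way. A call with a gripper value outside its range is refused whole. The fingers move at their own pace and stop on an object; the grip force is fixed at half the most. Time passes only in rows, so rows that do not move let the fingers close. It gives the time, the measured TCP pose, the force, the opening and the grip force at its end, in the units of the state.
- status.get_state(): the state, without advancing time (a new reading comes with each control period).
- vision.read_camera(name): name is "side" or "top"; returns a dict with "pixels" (480x640x3 uint8, blue, green, red), "depth" (480x640 float32, m along the optical axis (not along the pixel's ray), 0 where there is no reading), "K" (3x3 intrinsics, pixels), "view" (4x4, takes a point from world to camera coordinates). Camera axes: x right, y up, looking along -z (the intrinsics and any distortion apply to the point x, -y, -z); pixel columns grow to the right and rows downward; lengths in m; the calibration is good to about 2 mm. A picture is of the moment at which its call begins.
- arm.finish_job(): hands the job in; it is judged then, once.
Trained networks look in a picture, given as the dict that the camera call returned (one of the last four; its "shot" number tells which), for a name from the list of things; names that differ only in an ending like _2 or _b are one class to them, and where a whole thing is asked for, a point or a joint stands for the part that bears it (a point fixed in the world has none). Each returns a list of dicts, best first, with "conf" (0 to 1); they miss things now and then, are a little off and sometimes report something else, mostly with a low value. They report only what shows in the picture. A call takes as long as a camera call.
- spotter.search_frame(picture, label): "centre" ([row, column] in pixels, amid what is visible of it).
- spotter.spot_point(picture, label): "centre" ([row, column] in pixels: a listed point, or the origin of a listed thing).
The state is a dict: "clock": time; "joint_pos": joint angles; "qvel": joint speeds; "joint_efforts": joint torques, N m; "tcp_pos": TCP position; "orientation": TCP orientation; "contact_force": force on the tool from outside, world axes, zero at the start; "wrist_torque": the same for the moment, N m; "width": finger opening in m; "grasp_force": force on a finger pad.
Only numpy, scipy, OpenCV 4.12 (cv2) and the standard library are available. Lean on these libraries where they do the work, as an engineer would, in place of code of your own. Each camera call takes 0.05 s, during which the arm holds its last target. There are 200 camera calls.

## Task

Open the pastry warmer for loading: with your fingertips beneath the lip, push its counterweighted front window up until the top of the lip is level with the flat pointer blade on its left-hand post, then take your hand away and leave the window standing there. Only push on the finger strip under the lip: do not grip the window or handle its glass and frame, and leave the pointer, the jug, the cup and the tamper where they are.

Things in the scene. Friction and masses are not known exactly. Their poses are not given: they have to be found in the camera images.
- case: Fixed countertop pastry warmer, 280 deep (x), 400 wide (y), 470 mm high: steel plinth up to 100 mm, glass above. Origin at the centre of its underside; z up, -x points out of its front with the window, roughly to world +y. Plinth front at x = -140 mm; front of the side posts at x = -155 mm (|y| 160 to 200 mm). A knob stands 16 mm out of the plinth at y = -130 mm.
- sash (a joint): Height of the sliding window above shut, in m: 0 shut, grows upward, 0.17 fully up. It slides straight up; counterweights balance it, so it stays wherever it is left; moving it takes about 2 to 7 N.
- lip (a point): Middle of the lip's front edge, at its top face (119 mm above the counter when shut; moves with the window). The lip is a level aluminium ledge along the window's foot, 308 mm long (case y), 8 mm thick, sticking out 50 mm past the plinth's face and 38 mm past the window's bottom rail. Axes as the case's.
- mark (a point): Centre of the top face of the pointer blade: a level black tongue 4 mm thick, 22 mm wide, 40 mm long, sticking forward from a black clamp block on the warmer's left-hand post (left as one faces the window, case +y, the end farther from the robot). The lip's top face must come to this height, 90 to 150 mm above where it is when shut.
- milk_jug: Loose steel milk jug, 84 mm across the rim, 105 mm high, handle to its +y; origin at the centre of its underside. Bystander.
- cup: Loose white cup, 92 mm across the rim, 62 mm high, handle to its +y; origin at the centre of its underside. Bystander.
- tamper: Loose wooden-handled coffee tamper standing on its 58 mm base, 90 mm high; origin at the centre of its underside. Bystander.
- strip (a point): Middle of the front lower edge of the black rubber finger strip under the lip: 300 mm long, 36 mm deep, 6 mm thick, flush with the lip's front edge. Push on its underside, 14 mm below the lip's top. Free below down to the counter and back to the plinth, 50 mm behind. The other parts of the window must not be gripped or pushed over 5 N. Axes as the case's.

How it is judged:
By the outcome, as a careful person would: the job done as asked, in the order asked, and still so for the second after the job is handed in, with the robot touching nothing.
It also fails if it takes over 38 s, if anything falls off the work surface, if the arm or the gripper's body presses on something with over 40 N, if the wrist force passes 120 N, or if a joint passes its speed limit or range.

## Working session

There is one attempt and no reset: what is moved stays moved. The work goes in short steps, Python scripts to look and compute and a shell command to move; the robot and the scene stay as the last step left them, time stands still between calls to the robot, and variables do not carry over. Pictures are saved under pics/ and viewed, at most 10 in all, crops included, and the job is handed in when it is done.

```bash
mkdir -p pics; cat > h.py <<'E'
import numpy as np, cv2
from plant import status, vision, arm, spotter
def w(p,rc,d=None):
    r,c=rc; K=np.array(p["K"]); V=np.array(p["view"])
    if d is None:
        a=p["depth"][int(r)-1:int(r)+2,int(c)-1:int(c)+2]; a=a[a>0]; d=np.median(a) if a.size else np.nan
    q=np.array([(c-K[0,2])/K[0,0]*d,-(r-K[1,2])/K[1,1]*d,-d,1])
    return (np.linalg.inv(V)@q)[:3]
def px(p,X):
    q=np.array(p["view"])@np.r_[X,1]; K=np.array(p["K"])
    return K[1,2]-K[1,1]*q[1]/-q[2], K[0,2]+K[0,0]*q[0]/-q[2]
E
python3 - <<'E'
from h import *
np.set_printoptions(precision=4,suppress=True)
s=status.get_state(); print(s)
for n in("side","top"):
    p=vision.read_camera(n); cv2.imwrite(f"pics/{n}0.png",p["pixels"]); print(n,p.keys(),np.linalg.inv(p["view"]),p["K"])
    for l in("case","lip","mark","strip","milk_jug","cup","tamper"):
        for d in spotter.spot_point(p,l)[:2]: print(l,d["centre"],d["conf"],w(p,d["centre"]))
E
```

```text
{'clock': 0.0, 'joint_pos': array([ 1.1804,  0.3005,  1.5216, -0.    ,  1.3207, -0.0666]), 'qvel': array([-0.0011,  0.0017,  0.0011,  0.0019, -0.0023,  0.    ]), 'joint_efforts': array([ -0.0012, -54.3472, -36.1812,  -0.0001,   0.0038,   0.    ]), 'tcp_pos': array([0.1749, 0.5212, 0.2447]), 'orientation': array([-0.0001,  0.1612,  0.9869, -0.0006]), 'contact_force': array([-0.4537,  0.3651, -0.0364]), 'wrist_torque': array([ 0.0687, -0.0584,  0.0218]), 'grasp_force': 0.0, 'width': 0.08530190427542306}
side dict_keys(['pixels', 'depth', 'K', 'view', 'shot']) [[-0.3151 -0.9032  0.2916  0.9435]
 [ 0.9491 -0.3011  0.0928  0.014 ]
 [ 0.004   0.306   0.952   1.295 ]
 [ 0.      0.      0.      1.    ]] [[620.641    0.     326.3238]
 [  0.     620.641  235.3728]
 [  0.       0.       1.    ]]
lip [193.7, 293.1] 0.85 [ 0.5286 -0.1886  0.1425]
mark [265.1, 261.5] 0.7 [ 0.7113 -0.1772  0.2531]
strip [195.2, 295.3] 0.83 [ 0.4795 -0.2076  0.0011]
milk_jug [298.9, 331.7] 0.91 [ 0.6789 -0.0564  0.0064]
cup [163.4, 347.5] 0.58 [ 0.3706 -0.1201  0.0054]
tamper [304.8, 422.1] 0.92 [0.6438 0.1235 0.0602]
top dict_keys(['pixels', 'depth', 'K', 'view', 'shot']) [[ 0.0142  0.9989 -0.0445  0.5164]
 [-0.9997  0.0151  0.02   -0.0684]
 [ 0.0206  0.0442  0.9988  1.3205]
 [ 0.      0.      0.      1.    ]] [[618.1007   0.     317.9222]
 [  0.     618.1007 247.7461]
 [  0.       0.       1.    ]]
lip [264.0, 369.5] 0.98 [ 0.5393 -0.1906  0.1448]
mark [165.3, 363.1] 0.96 [ 0.7089 -0.1664  0.2529]
strip [265.7, 364.9] 0.87 [ 0.5383 -0.1957  0.0013]
cup [343.5, 327.4] 0.79 [ 0.3724 -0.1176  0.0045]
tamper [221.9, 213.2] 0.58 [0.6205 0.1178 0.0792]
```

```bash
ls; python3 -m inch --help | head -20
```

```text
h.py
picsinvalid input: not JSON, or not a number
```

View pics/side0.png

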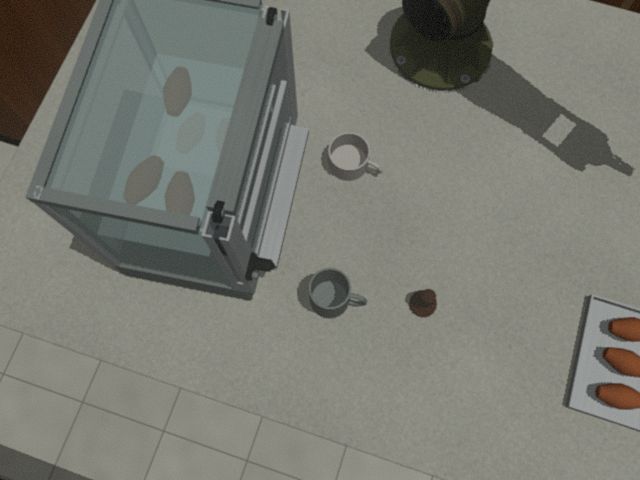

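View pics/top0.png

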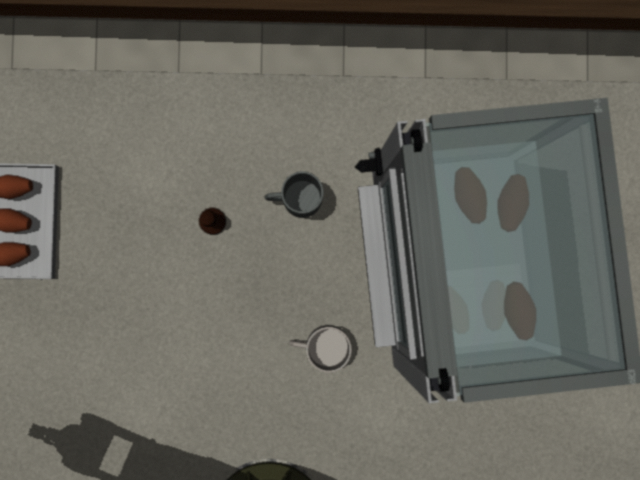

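The side picture shows the lip from about (127,300) to (265,272) in row, column. The pointer is at (265,262), the cup at (155,348), the jug at (292,330) and the tamper at (303,423). The top picture shows the lip from (187,370) to (345,385) and the pointer at (163,370).

The moves only turn about the tool's z, with the tool pointing down. I'll check what the arm does at the edge of its reach, in free space.

```bash
python3 -m inch '[[0,4,0,0,0],[0,4,0,0,0],[0,4,0,0,0],[0,4,0,0,0],[0,4,0,0,0],[0,4,0,0,0],[0,4,0,0,0],[0,4,0,0,0]]'; python3 -c "
from h import *;s=status.get_state();print(s['joint_pos'],s['tcp_pos'],s['orientation'])"
```

```text
clock: 1.47
tcp_pos: [0.2587, 0.7698, 0.2461]
orientation: [0.0, 0.161, 0.987, 0.001]
contact_force: [0.7, 0.1, 0.8]
width: 0.0
grasp_force: 0.0
[ 1.20149209e+00  1.02660427e+00  3.72676378e-01  1.11145068e-04
  1.74052764e+00 -4.54730625e-02] [0.25867787 0.76977402 0.2460978 ] [1.30113429e-04 1.61199656e-01 9.86921411e-01 8.84343437e-04]
```

```bash
python3 - <<'E'
from h import *
np.set_printoptions(precision=4,suppress=True)
p=vision.read_camera("top")
for n,(r,c) in {"lipL":(189,366),"lipM":(264,370),"lipR":(343,380),"lipin":(264,384),"mark":(165,363),"mark2":(165,367)}.items(): print(n,w(p,(r,c)))
print(p["depth"][164:167,355:385].round(3))
E
```

```text
lipL [ 0.6829 -0.1824  0.1445]
lipM [ 0.5393 -0.1914  0.146 ]
lipR [ 0.3898 -0.2122  0.1442]
lipin [ 0.5397 -0.2184  0.1439]
mark [ 0.7095 -0.1662  0.2525]
mark2 [ 0.7097 -0.1733  0.2522]
[[1.33  1.078 1.077 1.078 1.077 1.076 1.079 1.075 1.077 1.077 1.077 1.079
  1.075 1.079 1.076 1.079 1.08  1.079 1.076 1.078 1.08  1.074 1.074 1.077
  1.077 1.076 1.075 1.071 1.056 1.05 ]
 [1.076 1.079 1.078 1.077 1.075 1.077 1.076 1.08  1.079 1.079 1.078 1.078
  1.075 1.078 1.079 1.077 1.077 1.075 1.075 1.079 1.082 1.077 1.077 1.074
  1.079 1.077 1.073 1.072 1.057 1.049]
 [1.077 1.076 1.076 1.076 1.078 1.081 1.074 1.077 1.075 1.075 1.079 1.082
  1.075 1.078 1.077 1.076 1.076 1.079 1.08  1.073 1.078 1.076 1.074 1.073
  1.078 1.077 1.076 1.072 1.062 1.052]]
```

```bash
python3 -m inch '[[0,4,0,0,0],[0,4,0,0,0],[0,4,0,0,0],[0,4,0,0,0],[0,4,0,0,0],[0,4,0,0,0]]'; python3 -c "
from h import *;s=status.get_state();print(s['joint_pos'],s['tcp_pos'],s['orientation'])"
```

```text
clock: 2.02
tcp_pos: [0.2751, 0.819, 0.2056]
orientation: [0.01, 0.161, 0.985, 0.06]
contact_force: [0.2, -0.1, 0.2]
width: -0.0003
grasp_force: 0.0
[ 1.20289043  1.15214562  0.23595145  0.00538588  1.63161673 -0.0434634 ] [0.27511878 0.81896082 0.20564912] [0.00982171 0.16088752 0.98508836 0.0601637 ]
```

```bash
for i in 1; do python3 -m inch '[[0,4,0,0,0],[0,4,0,0,0],[0,4,0,0,0],[0,4,0,0,0],[0,4,0,0,0],[0,4,0,0,0]]'; done; python3 -c "
from h import *;s=status.get_state();print(s['joint_pos'],s['tcp_pos'],s['orientation'])";  python3 -m inch '[[0,-4,0,0,0],[0,-4,0,0,0],[0,-4,0,0,0]]'; python3 -c "
from h import *;s=status.get_state();print(s['joint_pos'],s['tcp_pos'],s['orientation'])"
```

```text
clock: 2.52
tcp_pos: [0.2857, 0.8504, 0.1991]
orientation: [0.021, 0.16, 0.979, 0.126]
contact_force: [0.7, 0.1, -0.2]
width: -0.0001
grasp_force: 0.0
[ 1.20311673  1.16694679  0.2356748   0.01099132  1.484128   -0.04342863] [0.28565985 0.85044865 0.19914294] [0.02056178 0.15988417 0.97890695 0.12552069]
clock: 2.77
tcp_pos: [0.2693, 0.8006, 0.1853]
orientation: [0.02, 0.16, 0.979, 0.125]
contact_force: [1.2, 1.7, 0.2]
width: -0.0
grasp_force: 0.0
[ 1.19970465  0.9336233   0.69098038  0.01253256  1.26250961 -0.04965871] [0.26928332 0.80056093 0.18530971] [0.02047098 0.15984248 0.97893323 0.12538362]
```

The tilt builds up at the reach limit and then stays, so I can lay the tool over towards the window this way. I'll fit the kinematics to plan it.

```bash
cat > k.py <<'E'
import numpy as np
from scipy.spatial.transform import Rotation as R
from scipy.optimize import least_squares
D=[([1.1804,.3005,1.5216,0,1.3207,-.0666],[.1749,.5212,.2447],[-.0001,.1612,.9869,-.0006]),
([1.20149,1.026604,.372676,.000111,1.740528,-.045473],[.258678,.769774,.246098],[.00013,.1612,.986921,.000884]),
([1.20289,1.152146,.235951,.005386,1.631617,-.043463],[.275119,.818961,.205649],[.009822,.160888,.985088,.060164]),
([1.203117,1.166947,.235675,.010991,1.484128,-.043429],[.28566,.850449,.199143],[.020562,.159884,.978907,.125521]),
([1.199705,.933623,.69098,.012533,1.26251,-.049659],[.269283,.800561,.18531],[.020471,.159842,.978933,.125384])]
def rot(q,s4,s6,c):
    return R.from_euler('ZYZYZ',[q[0],q[1]+q[2],s4*q[3],q[4],s6*q[5]+c])
def fk(q,g):
    a,d,L1,L2,L3,e,s4,s6,c=g
    A=R.from_euler('Z',q[0]); B=R.from_euler('ZY',[q[0],q[1]]); C=R.from_euler('ZY',[q[0],q[1]+q[2]])
    T=rot(q,s4,s6,c)
    return A.apply([a,0,d])+B.apply([0,0,L1])+C.apply([e,0,L2])+T.apply([0,0,L3]),T
def qw(o): return R.from_quat([o[1],o[2],o[3],o[0]])
def fit():
    best=None
    for s4 in(1,-1):
        for s6 in(1,-1):
            for c in (0,np.pi/2,np.pi,-np.pi/2):
                r=sum((rot(q,s4,s6,c).inv()*qw(o)).magnitude()**2 for q,_,o in D)
                if best is None or r<best[0]: best=(r,s4,s6,c)
                print(s4,s6,round(c,2),round(r,6))
    _,s4,s6,c=best
    f=lambda g:np.ravel([(fk(q,[*g,s4,s6,c])[0]-p) for q,p,_ in D]).tolist()+list(1e-3*(np.array(g)-[0,.4,.4,.4,.2,0]))
    s=least_squares(f,[0,.4,.4,.4,.2,0]); g=[*s.x,s4,s6,c]
    print(best,s.x, [np.round(1000*(fk(q,g)[0]-p),1) for q,p,_ in D]); return g
if __name__=="__main__":
    np.set_printoptions(precision=4,suppress=True); g=fit(); np.save("g.npy",g)
E
python3 k.py
```

```text
Traceback (most recent call last):
  File "k.py", line 30, in <module>
    np.set_printoptions(precision=4,suppress=True); g=fit(); np.save("g.npy",g)
                                                      ~~~^^
  File "k.py", line 22, in fit
    r=sum((rot(q,s4,s6,c).inv()*qw(o)).magnitude()**2 for q,_,o in D)
  File "k.py", line 22, in <genexpr>
    r=sum((rot(q,s4,s6,c).inv()*qw(o)).magnitude()**2 for q,_,o in D)
           ~~~^^^^^^^^^^^
  File "k.py", line 10, in rot
    return R.from_euler('ZYZYZ',[q[0],q[1]+q[2],s4*q[3],q[4],s6*q[5]+c])
           ~~~~~~~~~~~~^^^^^^^^^^^^^^^^^^^^^^^^^^^^^^^^^^^^^^^^^^^^^^^^^
  File "scipy/spatial/transform/_rotation.pyx", line 1413, in scipy.spatial.transform._rotation.Rotation.from_euler
ValueError: Expected axis specification to be a non-empty string of upto 3 characters, got ZYZYZ
```

```bash
sed -i "s/return R.from_euler('ZYZYZ',\[q\[0\],q\[1\]+q\[2\],s4\*q\[3\],q\[4\],s6\*q\[5\]+c\])/return R.from_euler('ZY',[q[0],q[1]+q[2]])*R.from_euler('ZYZ',[s4*q[3],q[4],s6*q[5]+c])/" k.py; python3 k.py
```

```text
1 1 0 12.337076
1 1 1.57 0.0
1 1 3.14 12.336935
1 1 -1.57 49.34786
1 -1 0 10.825897
1 -1 1.57 0.050972
1 -1 3.14 13.950058
1 -1 -1.57 46.274833
-1 1 0 12.36575
-1 1 1.57 0.001228
-1 1 3.14 12.310216
-1 1 -1.57 49.283837
-1 -1 0 10.85288
-1 -1 1.57 0.050478
-1 -1 3.14 13.921586
-1 -1 -1.57 46.32865
(6.538829257874851e-09, 1, 1, 1.5707963267948966) [0.0305 0.2812 0.4056 0.4262 0.2605 0.0604] [array([ 33.7, -14.4,  -1. ]), array([ 33. , -16. ,  -2.1]), array([ 33.9, -13.4,  -0. ]), array([ 35. , -10.1,   1.2]), array([ 34. , -12.5,   1.9])]
```

```bash
sed -i "s/a,d,L1,L2,L3,e,s4,s6,c=g/a,d,L1,L2,L3,e,b,s4,s6,c=g/; s/\[a,0,d\]/[a,b,d]/; s/\[0,.4,.4,.4,.2,0\]/[0,.4,.4,.4,.2,0,0]/g; /print(s4,s6/d" k.py; python3 k.py
cat > ik.py <<'E'
from k import *
g=np.load("g.npy"); lo=np.array([-3.03,-.79,.23,-1.04,0,-2.55]); hi=np.array([3.03,2.21,2.52,4.18,3.07,2.55])
def ik(p,Rt,q0):
    def f(q):
        P,T=fk(q,g); return np.r_[(P-p)*3,(T.inv()*Rt).as_rotvec()]
    s=least_squares(f,np.clip(q0,lo+1e-3,hi-1e-3),bounds=(lo,hi)); return s.x,np.abs(s.fun).max()
def orient(az,pitch,roll): # tool z towards azimuth az, pitch above horizontal; roll 0: tool x horizontal
    z=np.array([np.cos(az)*np.cos(pitch),np.sin(az)*np.cos(pitch),np.sin(pitch)])
    x=np.cross(z,[0,0,1]); x/=np.linalg.norm(x); y=np.cross(z,x)
    return R.from_matrix(np.c_[x,y,z])*R.from_euler('z',roll)
E
python3 - <<'E'
from ik import *
np.set_printoptions(precision=2,suppress=True)
rng=np.random.default_rng(0)
for azd in(-84,-70,-60,-50,-40,-30):
  for pd in(0,8):
    for roll in (0,90,180,270):
      az=np.radians(azd); Rt=orient(az,np.radians(pd),np.radians(roll)); z=Rt.apply([0,0,1])
      out=[]
      for h in(.075,.23):
        tip=np.array([.52,-.225,h]); p=tip-z*.014
        b=min((ik(p,Rt,lo+(hi-lo)*rng.random(6)) for _ in range(12)),key=lambda t:t[1]); out.append((b[1],b[0]))
      if max(o[0] for o in out)<.01: print(azd,pd,roll,[o[1] for o in out])
E
```

```text
(6.538829257874851e-09, 1, 1, 1.5707963267948966) [-0.      0.2212  0.4242  0.4475  0.2308  0.0409  0.0366] [array([ 0., -0., -0.]), array([-0., -0.,  0.]), array([-0.,  0., -0.]), array([-0.,  0., -0.]), array([-0., -0.,  0.])]
-60 0 0 [array([-0.12,  0.81,  2.04,  4.08,  1.4 , -0.24]), array([-0.12,  0.39,  2.11,  4.17,  1.2 , -0.54])]
-60 0 90 [array([-0.12,  0.81,  2.04,  4.08,  1.4 ,  1.33]), array([-0.12,  0.39,  2.11,  4.17,  1.2 ,  1.04])]
-60 0 270 [array([-0.12,  0.81,  2.04,  4.08,  1.4 , -1.81]), array([-0.12,  0.39,  2.11,  4.17,  1.2 , -2.11])]
-60 8 0 [array([-0.13,  0.9 ,  2.01,  4.05,  1.56, -0.19]), array([-0.13,  0.48,  2.11,  4.07,  1.37, -0.44])]
-60 8 90 [array([-0.13,  0.9 ,  2.01,  4.05,  1.56,  1.38]), array([-0.13,  0.48,  2.11,  4.07,  1.37,  1.13])]
-60 8 270 [array([-0.13,  0.9 ,  2.01,  4.05,  1.56, -1.76]), array([-0.13,  0.48,  2.11,  4.07,  1.37, -2.01])]
-50 0 0 [array([-0.2 ,  0.79,  2.12,  3.82,  1.39, -0.14]), array([-0.2 ,  0.34,  2.2 ,  3.91,  1.11, -0.41])]
-50 0 90 [array([-0.2 ,  0.79,  2.12,  3.82,  1.39,  1.43]), array([-0.2 ,  0.34,  2.2 ,
[... 1116 characters left out ...]
2.25,  3.54,  1.26, -1.76])]
-30 0 0 [array([-0.43,  0.78,  2.22,  3.23,  1.42, -0.01]), array([-0.43,  0.28,  2.3 ,  3.25,  1.01, -0.06])]
-30 0 90 [array([-0.43,  0.78,  2.22,  3.23,  1.42,  1.56]), array([-0.43,  0.28,  2.3 ,  3.25,  1.01,  1.51])]
-30 0 270 [array([-0.43,  0.78,  2.22,  3.23,  1.42, -1.58]), array([-0.43,  0.28,  2.3 ,  3.25,  1.01, -1.63])]
-30 8 0 [array([-0.44,  0.88,  2.17,  3.23,  1.63, -0.01]), array([-0.44,  0.39,  2.29,  3.23,  1.25, -0.04])]
-30 8 90 [array([-0.44,  0.88,  2.17,  3.23,  1.63,  1.56]), array([-0.44,  0.39,  2.29,  3.23,  1.25,  1.53])]
-30 8 270 [array([-0.44,  0.88,  2.17,  3.23,  1.63, -1.58]), array([-0.44,  0.39,  2.29,  3.23,  1.25, -1.61])]
```

```bash
python3 - <<'E'
from ik import *
np.set_printoptions(precision=2,suppress=True)
for x in(.45,.54,.6):
 for azd in(-84,-65,-50,-40,-30,-20):
  for pd in(-50,-40,-30,-20,-10):
      az=np.radians(azd); Rt=orient(az,np.radians(pd),0); z=Rt.apply([0,0,1])
      out=[]
      for h in(.075,.24):
        p=np.array([x,-.225,h])-z*.014
        b=min((ik(p,Rt*R.from_euler('z',r),q0) for r in(0,np.pi) for q0 in ([-.3,.3,1.5,0,1,0],[0,.8,1.5,-.8,.5,0],[0,0,2,.8,1,0],[0.3,.5,1.5,3.5,1,0])),key=lambda t:t[1]); out.append(b)
      if max(o[1] for o in out)<.01: print(x,azd,pd,*[o[0] for o in out])
E
```

```text
0.45 -84 -50 [-0.24  0.38  2.   -1.02  0.79  1.99] [-0.24  0.1   1.88 -0.78  1.04  1.59]
0.45 -50 -40 [-0.36  0.3   2.27  4.18  0.45  2.49] [-0.35 -0.09  2.15 -0.98  0.48  1.28]
0.45 -50 -10 [-0.26  0.63  2.32  3.78  1.24 -0.12] [-0.26  0.07  2.35  4.    0.84 -0.54]
0.45 -40 -40 [-0.44  0.27  2.3   3.76  0.34 -0.42] [-0.44 -0.13  2.19 -0.71  0.3   0.86]
0.45 -40 -20 [-0.4   0.47  2.38  3.48  0.94 -0.1 ] [-0.4  -0.08  2.35  3.85  0.43 -0.55]
0.45 -40 -10 [-0.39  0.62  2.37  3.46  1.26 -0.05] [-0.39  0.02  2.4   3.61  0.72 -0.31]
0.45 -30 -50 [-0.54  0.22  2.24  2.42  0.02 -2.43] [-0.54 -0.12  2.1   0.03  0.47 -0.04]
0.45 -30 -40 [-0.54  0.26  2.32  3.09  0.3   0.04] [-0.54 -0.15  2.2   0.07  0.22 -0.08]
0.45 -30 -30 [-0.55  0.34  2.37  3.11  0.62  0.02] [-0.55 -0.15  2.3   2.79  0.06  0.34]
0.45 -30 -20 [-0.55  0.46  2.4   3.11  0.95  0.01] [-0.55 -0.11  2.38  3.08  0.35  0.05]
0.45 -30 -10 [-0.55  0.62  2.4   3.12  1.27  0.  ] [-0.55 -0.01  2.43  3.1   0.67  0.03]
0.45 -20 -50 [-0.62  0.22  2.23  1.54  0.17 -1.75] [-0.62 -0.12  2.09  0.36  0.51 -0.53]
0.45 -20 -40 [-0.65  0.26  2.31 
[... 2366 characters left out ...]
 -30 -40 [-0.37  0.48  1.95  3.79  0.19 -0.54] [-0.37  0.18  1.87 -0.48  0.26  0.56]
0.6 -30 -20 [-0.36  0.6   2.05  3.38  0.74 -0.12] [-0.36  0.22  2.03  3.61  0.36 -0.38]
0.6 -30 -10 [-0.35  0.69  2.06  3.34  1.01 -0.08] [-0.35  0.28  2.08  3.43  0.63 -0.21]
0.6 -20 -50 [-0.44  0.46  1.88  0.48  0.12 -0.54] [-0.44  0.2   1.76  0.12  0.48 -0.18]
0.6 -20 -40 [-0.44  0.47  1.96  2.72  0.18  0.35] [-0.44  0.17  1.87  0.32  0.23 -0.37]
0.6 -20 -30 [-0.45  0.52  2.03  2.94  0.45  0.13] [-0.45  0.17  1.97  2.06  0.1  -2.11]
0.6 -20 -20 [-0.45  0.59  2.06  3.    0.74  0.07] [-0.45  0.21  2.04  2.85  0.34  0.24]
0.6 -20 -10 [-0.46  0.69  2.07  3.02  1.02  0.05] [-0.46  0.27  2.09  2.96  0.63  0.13]
```

```bash
cat > go.py <<'E'
import sys,json
from ik import *
from plant import status
np.set_printoptions(precision=3,suppress=True)
def leg(targets,p=None,T=None,q=None):
    if p is None:
        s=status.get_state(); p,T,q=s["tcp_pos"],qw(s["orientation"]),np.array(s["joint_pos"]); print("t",s["clock"],p,q,"z",T.apply([0,0,1]),"x",T.apply([1,0,0]))
    for t in targets:
        d=np.array(t)-p; sh=T.inv().apply(d)*100; n=int(np.ceil(np.linalg.norm(sh)/4))
        w=0
        for k in range(1,n+1):
            q2,e=ik(p+d*k/n,T,q); w=max(w,np.abs(q2-q).max()*12); q=q2
        print(t,"rows",n,"each",np.round(sh/n,2),"total",sh.round(2),"err %.3f maxspeed %.2f"%(e,w),q); p=np.array(t)
E
python3 - <<'E'
from go import *
leg([(.36,.4,.35),(.33,.05,.35),(.14,-.35,.35),(.11,-.6,.3)])
E
```

```text
t 2.7667 [0.269 0.801 0.185] [ 1.2    0.934  0.691  0.013  1.263 -0.05 ] z [ 0.08   0.239 -0.968] x [-0.948  0.318  0.   ]
(0.36, 0.4, 0.35) rows 12 each [-1.78 -2.48 -2.07] total [-21.34 -29.81 -24.78] err 0.000 maxspeed 1.65 [ 0.715  0.095  1.542  0.134  1.287 -0.556]
(0.33, 0.05, 0.35) rows 9 each [-0.92 -3.67 -0.96] total [ -8.29 -33.03  -8.6 ] err 0.000 maxspeed 1.50 [-0.134 -0.33   1.919  0.251  1.505 -1.392]
(0.14, -0.35, 0.35) rows 12 each [ 0.44 -3.55 -0.92] total [  5.29 -42.55 -11.08] err 0.032 maxspeed 1.56 [-1.339 -0.051  1.688  0.122  1.721 -2.55 ]
(0.11, -0.6, 0.3) rows 7 each [-0.73 -3.59 -0.2 ] total [ -5.11 -25.12  -1.38] err 0.137 maxspeed 1.39 [-1.444  0.54   1.07   0.089  1.762 -2.55 ]
```

```bash
python3 -m inch '[[-1.78,-2.48,-2.07,0,0],[-1.78,-2.48,-2.07,0,0],[-1.78,-2.48,-2.07,0,0],[-1.78,-2.48,-2.07,0,0],[-1.78,-2.48,-2.07,0,0],[-1.78,-2.48,-2.07,0,0],[-1.78,-2.48,-2.07,0,0],[-1.78,-2.48,-2.07,0,0],[-1.78,-2.48,-2.07,0,0],[-1.78,-2.48,-2.07,0,0]]' |head -2
python3 -m inch '[[-1.78,-2.48,-2.07,0,0],[-1.78,-2.48,-2.07,0,0],[-0.92,-3.67,-0.96,0,0],[-0.92,-3.67,-0.96,0,0],[-0.92,-3.67,-0.96,0,0],[-0.92,-3.67,-0.96,0,0],[-0.92,-3.67,-0.96,0,0],[-0.92,-3.67,-0.96,0,0],[-0.92,-3.67,-0.96,0,0]]' |head -2
python3 -m inch '[[0,0,0,1,0],[0,0,0,1,0],[0,0,0,1,0],[0,0,0,1,0],[0,0,0,1,0],[0,0,0,1,0],[0,0,0,1,0],[0,0,0,1,0],[0,0,0,1,0],[0,0,0,1,0]]' |head -2
python3 -m inch '[[0,0,0,1,0],[0,0,0,1,0],[0,0,0,1,0]]' |head -3
python3 - <<'E'
from go import *
leg([(.13,-.35,.35),(.1,-.7,.3)])
E
```

```text
clock: 3.6
tcp_pos: [0.3454, 0.4661, 0.3253]
clock: 4.35
tcp_pos: [0.3364, 0.1273, 0.353]
clock: 5.18
tcp_pos: [0.3372, 0.1287, 0.3529]
clock: 5.43
tcp_pos: [0.3372, 0.1287, 0.3529]
orientation: [-0.049, 0.662, 0.738, 0.117]
t 5.4333 [0.337 0.129 0.353] [ 0.116 -0.291  1.885  0.231  1.439 -0.011] z [ 0.082  0.238 -0.968] x [-0.118  0.967  0.228]
(0.13, -0.35, 0.35) rows 14 each [-3.14 -1.79 -0.91] total [-43.9  -25.09 -12.8 ] err 0.000 maxspeed 1.71 [-1.39  -0.06   1.699  0.125  1.724 -1.493]
(0.1, -0.7, 0.3) rows 9 each [-3.85 -0.76 -0.41] total [-34.62  -6.84  -3.73] err 0.000 maxspeed 2.29 [-1.512  0.817  0.637  0.102  1.922 -1.596]
```

```bash
python3 -m inch '[[-2.93,-1.67,-0.85,0,0],[-2.93,-1.67,-0.85,0,0],[-2.93,-1.67,-0.85,0,0],[-2.93,-1.67,-0.85,0,0],[-2.93,-1.67,-0.85,0,0],[-2.93,-1.67,-0.85,0,0],[-2.93,-1.67,-0.85,0,0],[-2.93,-1.67,-0.85,0,0],[-2.93,-1.67,-0.85,0,0],[-2.93,-1.67,-0.85,0,0]]' |head -2
python3 -m inch '[[-2.93,-1.67,-0.85,0,0],[-2.93,-1.67,-0.85,0,0],[-2.93,-1.67,-0.85,0,0],[-2.93,-1.67,-0.85,0,0],[-2.93,-1.67,-0.85,0,0],[-3.85,-0.76,-0.41,0,0],[-3.85,-0.76,-0.41,0,0],[-3.85,-0.76,-0.41,0,0],[-3.85,-0.76,-0.41,0,0],[-3.85,-0.76,-0.41,0,0]]' |head -2
python3 -m inch '[[-4,-0.6,-0.4,0,0],[-4,-0.6,-0.4,0,0],[-4,-0.6,-0.4,0,0],[-4,-0.6,-0.4,0,0],[-4,0,0,0,0],[-4,0,0,0,0],[-4,0,0,0,0],[-4,0,0,0,0],[-4,0,0,0,0],[-4,0,0,0,0]]' |head -3
python3 - <<'E'
from go import *
leg([])
E
```

```text
clock: 6.27
tcp_pos: [0.2, -0.1918, 0.351]
clock: 7.1
tcp_pos: [0.1168, -0.5469, 0.3214]
clock: 7.93
tcp_pos: [0.1236, -0.7853, 0.223]
orientation: [-0.024, 0.664, 0.741, 0.096]
t 7.9333 [ 0.124 -0.785  0.223] [-1.491  1.135  0.236  0.113  1.937 -1.568] z [ 0.092  0.175 -0.98 ] x [-0.116  0.98   0.164]
```

```bash

python3 -m inch '[[-4.1,0,-0.7,0,0],[-4.1,0,-0.7,0,0],[-4.1,0,-0.7,0,0],[-4.1,0,-0.6,0,0],[-4.1,0,-0.6,0,0],[-4.1,0,-0.6,0,0],[-4.1,0,-0.5,0,0],[-4.1,0,-0.5,0,0],[-4.1,0,-0.4,0,0],[-4.1,0,-0.4,0,0]]' |head -2
python3 - <<'E'
from go import *
leg([])
E
```

```text
clock: 8.77
tcp_pos: [0.1206, -0.8486, 0.1709]
t 8.7667 [ 0.121 -0.849  0.171] [-1.505  1.194  0.236  0.122  1.661 -1.586] z [ 0.124 -0.042 -0.991] x [-0.092  0.994 -0.053]
```

```bash

python3 -m inch '[[-4.1,0,-0.6,0,0],[-4.1,0,-0.6,0,0],[-4.1,0,-0.6,0,0],[-4.1,0,-0.6,0,0],[-4.1,0,-0.6,0,0],[-4.1,0,-0.4,0,0],[-4.1,0,-0.4,0,0],[-4.1,0,-0.4,0,0],[-4.1,0,-0.4,0,0],[-4.1,0,-0.4,0,0]]' |head -2
python3 -m inch '[[-4.1,0,0,0,0],[-4.1,0,0,0,0],[-4.1,0,0,0,0],[-4.1,0,0,0,0],[-4.1,0,0,0,0],[-4.1,0,0,0,0],[-4.1,0,0,0,0],[-4.1,0,0,0,0],[-4.1,0,0,0,0],[-4.1,0,0,0,0]]' |head -2
python3 - <<'E'
from go import *
leg([])
E
```

```text
clock: 9.6
tcp_pos: [0.1111, -0.8957, 0.2038]
clock: 10.43
tcp_pos: [0.1009, -0.9331, 0.2638]
t 10.4333 [ 0.101 -0.933  0.264] [-1.538  1.117  0.236  0.152  1.295 -1.61 ] z [ 0.161 -0.467 -0.869] x [-0.027  0.879 -0.477]
```

```bash
python3 - <<'E'
from go import *
s=status.get_state(); T0=qw(s["orientation"]); q0=np.array(s["joint_pos"])
for a in(0,6,9,12,15):
    T=R.from_rotvec(np.radians(a)*np.array([np.cos(np.radians(-1)),np.sin(np.radians(-1)),0])*-1)*T0; z=T.apply([0,0,1])
    print(a,"z",z)
    for x in(.5,.54,.58):
        o=[]
        for h in(.07,.1,.24):
            o.append(ik(np.array([x,-.22,h])-z*.014,T,[-.2,.4,1.7,-.8,.9,.3]))
        print("  ",x,*[(round(b,3),q[3].round(2),q[4].round(2)) for q,b in o])
E
```

```text
0 z [ 0.161 -0.467 -0.869]
   0.5 (np.float64(0.0), np.float64(-0.72), np.float64(0.65)) (np.float64(0.0), np.float64(-0.67), np.float64(0.7)) (np.float64(0.0), np.float64(-0.5), np.float64(0.97))
   0.54 (np.float64(0.0), np.float64(-0.69), np.float64(0.69)) (np.float64(0.0), np.float64(-0.65), np.float64(0.74)) (np.float64(0.0), np.float64(-0.5), np.float64(0.99))
   0.58 (np.float64(0.0), np.float64(-0.66), np.float64(0.73)) (np.float64(0.0), np.float64(-0.62), np.float64(0.78)) (np.float64(0.0), np.float64(-0.5), np.float64(1.02))
6 z [ 0.16  -0.555 -0.816]
   0.5 (np.float64(0.0), np.float64(-0.91), np.float64(0.68)) (np.float64(0.0), np.float64(-0.85), np.float64(0.72)) (np.float64(0.0), np.float64(-0.65), np.float64(0.96))
   0.54 (np.float64(0.0), np.float64(-0.87), np.float64(0.72)) (np.float64(0.0), np.float64(-0.82), np.float64(0.76)) (np.float64(0.0), np.float64(-0.65), np.float64(0.99))
   0.58 (np.float64(0.0), np.float64(-0.83), np.float64(0.76)) (np.float64(0.0), np.float64(-0.79), np.float64(0.8)) (np.float64(0.0), np.float64(-0.64), np.float64(1.02))
9 z [ 0.159 -0.
[... 925 characters left out ...]
 np.float64(-0.99), np.float64(0.8)) (np.float64(0.0), np.float64(-0.94), np.float64(0.83)) (np.float64(0.0), np.float64(-0.78), np.float64(1.02))
15 z [ 0.158 -0.676 -0.72 ]
   0.5 (np.float64(0.045), np.float64(-1.04), np.float64(0.78)) (np.float64(0.022), np.float64(-1.04), np.float64(0.8)) (np.float64(0.0), np.float64(-0.87), np.float64(0.98))
   0.54 (np.float64(0.027), np.float64(-1.04), np.float64(0.81)) (np.float64(0.006), np.float64(-1.04), np.float64(0.83)) (np.float64(0.0), np.float64(-0.86), np.float64(1.0))
   0.58 (np.float64(0.008), np.float64(-1.04), np.float64(0.83)) (np.float64(0.0), np.float64(-1.01), np.float64(0.85)) (np.float64(0.0), np.float64(-0.85), np.float64(1.03))
```

```bash

python3 -m inch '[[-4.1,0,0,0,0],[-4.1,0,0,0,0],[-4.1,0,0,0,0],[-4.1,0,0,0,0],[-4.1,0,0,0,0],[-4.1,0,0,0,0],[-4.1,0,0,0,0],[-4.1,0,0,0,0]]' |head -2
python3 - <<'E'
from go import *
leg([(.13,-.4,.35),(.27,-.08,.33),(.5,-.04,.28),(.54,-.12,.11),(.54,-.2,.11),(.54,-.2,.23)])
E
```

```text
clock: 11.1
tcp_pos: [0.0875, -0.9445, 0.3509]
t 11.1 [ 0.088 -0.945  0.351] [-1.555  1.036  0.236  0.168  1.207 -1.617] z [ 0.165 -0.609 -0.776] x [ 0.001  0.787 -0.617]
(0.13, -0.4, 0.35) rows 14 each [ 3.07  0.69 -2.31] total [ 42.91   9.69 -32.37] err 0.000 maxspeed 4.04 [-1.364 -0.41   2.071  0.052  0.799 -1.443]
(0.27, -0.08, 0.33) rows 9 each [ 2.94  1.86 -1.73] total [ 26.44  16.78 -15.61] err 0.000 maxspeed 2.52 [ 0.102 -0.504  2.171 -0.684  1.393  0.143]
(0.5, -0.04, 0.28) rows 6 each [1.04 3.74 0.88] total [ 6.26 22.43  5.25] err 0.000 maxspeed 1.44 [ 0.137  0.143  1.754 -0.723  1.24   0.323]
(0.54, -0.12, 0.11) rows 5 each [0.84 0.18 3.74] total [ 4.2   0.91 18.72] err 0.000 maxspeed 0.94 [-0.032  0.441  1.817 -0.896  0.882  0.504]
(0.54, -0.2, 0.11) rows 2 each [-3.15 -0.4   2.43] total [-6.3  -0.81  4.87] err 0.000 maxspeed 0.96 [-0.191  0.447  1.809 -0.926  0.787  0.4  ]
(0.54, -0.2, 0.23) rows 3 each [-2.47  0.52 -3.1 ] total [-7.4   1.57 -9.31] err 0.000 maxspeed 1.11 [-0.191  0.269  1.725 -0.762  0.962  0.145]
```

```bash

python3 -m inch '[[1.5,0.3,-1.1,0,0],[1.5,0.3,-1.1,0,0],[2,0.5,-1.5,0,0],[3,0.7,-2.3,0,0],[3,0.7,-2.3,0,0],[3,0.7,-2.3,0,0],[3,0.7,-2.3,0,0],[3,0.7,-2.3,0,0],[3,0.7,-2.3,0,0],[3,0.7,-2.3,0,0]]' |head -2
python3 -m inch '[[3,0.7,-2.3,0,0],[3,0.7,-2.3,0,0],[3,0.7,-2.3,0,0],[3,0.7,-2.3,0,0],[3,0.7,-2.3,0,0]]' |head -2
python3 - <<'E'
from go import *
leg([(.27,-.08,.33),(.5,-.04,.28),(.54,-.12,.11),(.54,-.2,.11),(.54,-.2,.23)])
E
```

```text
clock: 11.93
tcp_pos: [0.1131, -0.6291, 0.3529]
clock: 12.35
tcp_pos: [0.1286, -0.4377, 0.3543]
t 12.35 [ 0.129 -0.438  0.354] [-1.394 -0.315  1.999  0.08   0.779 -1.487] z [ 0.166 -0.608 -0.776] x [ 0.002  0.787 -0.617]
(0.27, -0.08, 0.33) rows 10 each [ 2.97  1.72 -1.75] total [ 29.68  17.24 -17.54] err 0.000 maxspeed 2.39 [ 0.102 -0.504  2.171 -0.684  1.393  0.143]
(0.5, -0.04, 0.28) rows 6 each [1.04 3.74 0.88] total [ 6.27 22.43  5.26] err 0.000 maxspeed 1.44 [ 0.137  0.143  1.754 -0.723  1.239  0.323]
(0.54, -0.12, 0.11) rows 5 each [0.84 0.18 3.74] total [ 4.19  0.9  18.72] err 0.000 maxspeed 0.94 [-0.032  0.441  1.818 -0.896  0.882  0.505]
(0.54, -0.2, 0.11) rows 3 each [-2.1  -0.27  1.62] total [-6.3  -0.81  4.87] err 0.000 maxspeed 0.64 [-0.191  0.447  1.809 -0.926  0.787  0.4  ]
(0.54, -0.2, 0.23) rows 4 each [-1.85  0.39 -2.33] total [-7.4   1.58 -9.31] err 0.000 maxspeed 0.84 [-0.191  0.269  1.725 -0.762  0.962  0.145]
```

```bash

python3 -m inch '[[2.4,1.4,-1.4,0,0],[2.4,1.4,-1.4,0,0],[2.4,1.4,-1.4,0,0],[2.4,1.4,-1.4,0,0],[2,1.15,-1.2,0,0],[2,1.15,-1.2,0,0],[2,1.15,-1.2,0,0],[2,1.15,-1.2,0,0],[2,1.15,-1.2,0,0],[2,1.15,-1.2,0,0]]' |head -2
python3 -m inch '[[1.6,0.95,-0.95,0,0],[1.6,0.95,-0.95,0,0],[1.6,0.95,-0.95,0,0],[1.6,0.95,-0.95,0,0],[1.6,0.95,-0.95,0,0]]' |head -2
python3 - <<'E'
from go import *
leg([(.5,-.04,.28),(.54,-.12,.11),(.54,-.2,.11),(.54,-.2,.23)])
E
```

```text
clock: 13.18
tcp_pos: [0.2304, -0.1794, 0.3378]
clock: 13.6
tcp_pos: [0.2697, -0.0826, 0.3314]
t 13.6 [ 0.27  -0.083  0.331] [ 0.089 -0.51   2.17  -0.681  1.387  0.129] z [ 0.168 -0.606 -0.777] x [ 0.002  0.789 -0.615]
(0.5, -0.04, 0.28) rows 6 each [1.09 3.74 0.88] total [ 6.57 22.45  5.29] err 0.000 maxspeed 1.45 [ 0.136  0.141  1.755 -0.721  1.236  0.323]
(0.54, -0.12, 0.11) rows 5 each [0.83 0.17 3.75] total [ 4.15  0.85 18.74] err 0.000 maxspeed 0.95 [-0.033  0.44   1.819 -0.896  0.878  0.504]
(0.54, -0.2, 0.11) rows 3 each [-2.1  -0.27  1.62] total [-6.31 -0.82  4.85] err 0.000 maxspeed 0.64 [-0.192  0.445  1.81  -0.925  0.783  0.399]
(0.54, -0.2, 0.23) rows 4 each [-1.85  0.4  -2.33] total [-7.38  1.61 -9.32] err 0.000 maxspeed 0.84 [-0.192  0.268  1.726 -0.759  0.958  0.143]
```

```bash

python3 -m inch '[[1.1,3.7,0.9,0,0],[1.1,3.7,0.9,0,0],[1.1,3.7,0.9,0,0],[1.1,3.7,0.9,0,0],[1.1,3.7,0.9,0,0],[1.1,3.7,0.9,0,0]]' |head -2
python3 - <<'E'
from h import *
np.set_printoptions(precision=4,suppress=True)
p=vision.read_camera("top"); cv2.imwrite("pics/top1.png",p["pixels"])
for r in(195,205,215,310,320,330,335):
    P=np.array([w(p,(r,c)) for c in range(350,400)]); m=(P[:,2]>.135)&(P[:,2]<.155)
    Q=P[m]; print(r,len(Q),Q[0],Q[-1],Q[:,2].mean()) if len(Q) else print(r,0)
for k in(0,1):
  p=vision.read_camera("side") if k else p
  for l in("lip","mark","strip"):
    for d in spotter.spot_point(p,l)[:1]: print(k,l,d)
r,c=165,360
Q=np.array([w(vision.read_camera("top"),(r,c)) for c in range(358,375,2)]); print(Q.mean(0))
from go import *; leg([(.54,-.1,.11)])
E
```

```text
clock: 14.1
tcp_pos: [0.4993, -0.0416, 0.277]
195 22 [ 0.6721 -0.1679  0.1365] [ 0.6705 -0.2064  0.154 ] 0.14467424489231287
205 21 [ 0.6522 -0.1715  0.1419] [ 0.6518 -0.2088  0.1512] 0.14484697288768275
215 21 [ 0.6329 -0.1735  0.1432] [ 0.6327 -0.2109  0.1514] 0.14458734057764117
310 21 [ 0.4518 -0.1948  0.1412] [ 0.4526 -0.232   0.1478] 0.14385309420628675
320 21 [ 0.4329 -0.1968  0.1422] [ 0.4336 -0.2346  0.1446] 0.1444121689068754
330 21 [ 0.4139 -0.199   0.1409] [ 0.415  -0.2362  0.1477] 0.14418358581590254
335 21 [ 0.4047 -0.2007  0.1439] [ 0.4057 -0.238   0.1492] 0.14480598620868265
0 lip {'centre': [265.2, 368.7], 'conf': 0.61}
0 mark {'centre': [163.5, 365.2], 'conf': 0.68}
0 strip {'centre': [265.6, 363.8], 'conf': 0.73}
1 lip {'centre': [195.6, 294.9], 'conf': 0.58}
1 mark {'centre': [262.8, 262.0], 'conf': 0.63}
1 strip {'centre': [197.0, 297.6], 'conf': 0.85}
[ 0.7096 -0.1715  0.2527]
t 14.95 [ 0.497 -0.042  0.277] [ 0.132  0.138  1.765 -0.722  1.231  0.323] z [ 0.166 -0.607 -0.778] x [ 0.001  0.789 -0.615]
(0.54, -0.1, 0.11) rows 5 each [1.15 0.28 3.45] total [ 5.73  1.42 17.24] err 0.000 maxspeed 0.86 [ 0.007  0.443  1.814 -0.883  0.905  0.525]
```

```bash

python3 -m inch '[[1.15,0.28,3.45,0,0],[1.15,0.28,3.45,0,0],[1.15,0.28,3.45,0,0],[1.15,0.28,3.45,0,0],[1.15,0.28,3.45,0,0],[0,0,0,0,0]]' |head -4
python3 - <<'E'
from go import *
leg([(.54,-.186,.1),(.54,-.186,.115),(.54,-.186,.225)])
E
```

```text
clock: 15.45
tcp_pos: [0.5379, -0.1014, 0.1032]
orientation: [0.281, 0.647, 0.686, -0.177]
contact_force: [-1.3, -0.3, -1.6]
t 15.45 [ 0.538 -0.101  0.103] [ 0.004  0.453  1.817 -0.885  0.901  0.528] z [ 0.157 -0.607 -0.779] x [-0.004  0.789 -0.615]
(0.54, -0.186, 0.1) rows 3 each [-2.16 -0.23  1.81] total [-6.48 -0.68  5.42] err 0.000 maxspeed 0.67 [-0.164  0.464  1.811 -0.927  0.798  0.428]
(0.54, -0.186, 0.115) rows 1 each [-0.92  0.18 -1.17] total [-0.92  0.18 -1.17] err 0.000 maxspeed 0.42 [-0.164  0.437  1.805 -0.903  0.818  0.393]
(0.54, -0.186, 0.225) rows 3 each [-2.25  0.45 -2.86] total [-6.76  1.34 -8.57] err 0.000 maxspeed 0.97 [-0.164  0.275  1.728 -0.761  0.98   0.166]
```

```bash

python3 -m inch '[[-1.08,-0.11,0.9,0,0],[-1.08,-0.11,0.9,0,0],[-1.08,-0.11,0.9,0,0],[-1.08,-0.11,0.9,0,0],[-1.08,-0.11,0.9,0,0],[-1.08,-0.11,0.9,0,0],[0,0,0,0,0]]' |head -4
python3 - <<'E'
from h import *
p=vision.read_camera("side"); a=p["pixels"][90:310,200:430]; cv2.imwrite("pics/s2.png",cv2.resize(a,None,fx=2.6,fy=2.6))
from go import *; leg([])
E
```

```text
clock: 16.03
tcp_pos: [0.5424, -0.186, 0.1083]
orientation: [0.285, 0.648, 0.684, -0.174]
contact_force: [0.4, -0.1, 0.5]
t 16.0833 [ 0.542 -0.185  0.108] [-0.161  0.451  1.807 -0.921  0.802  0.423] z [ 0.166 -0.607 -0.777] x [ 0.003  0.788 -0.615]
```

View pics/s2.png

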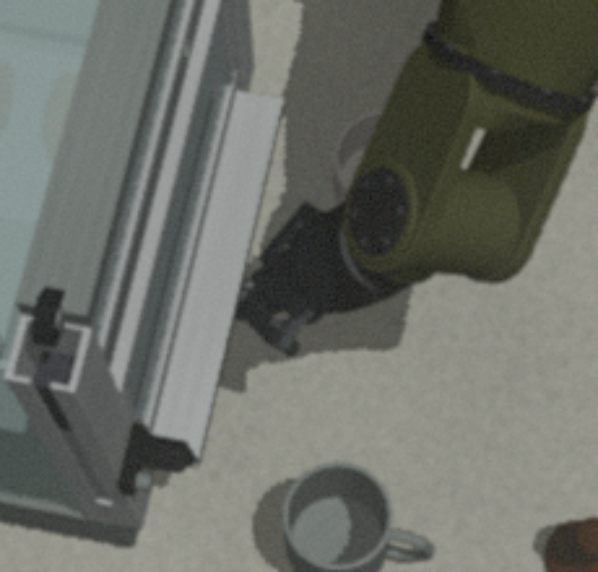

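The crop shows the fingertips under the lip's front edge at about (305,240), row and column. The wrist is clear of the jug and above the cup. Now I'll raise gently.

```bash

python3 -m inch '[[-0.3,0.06,-0.39,0,0],[-0.3,0.06,-0.39,0,0],[-0.3,0.06,-0.39,0,0],[-0.3,0.06,-0.39,0,0]]' |head -4
python3 -m inch '[[-0.3,0.06,-0.39,0,0],[-0.3,0.06,-0.39,0,0],[-0.3,0.06,-0.39,0,0],[-0.3,0.06,-0.39,0,0]]' |head -4
cat > m.py <<'E'
from h import *
p=vision.read_camera("top")
def band(lo,hi,rs):
    z=[]
    for r in rs:
        P=np.array([w(p,(r,c)) for c in range(340,400)]); m=(P[:,2]>lo)&(P[:,2]<hi)&(P[:,1]>-.222)
        z+=list(P[m][2:-2,2])
    return np.median(z),len(z)
import sys
lo=float(sys.argv[1]); print("lip",band(lo,lo+.05,range(192,225,3)),band(lo,lo+.05,range(312,338,3)),status.get_state()["tcp_pos"])
E
python3 m.py .135
```

```text
clock: 16.42
tcp_pos: [0.5421, -0.1835, 0.1271]
orientation: [0.285, 0.647, 0.686, -0.173]
contact_force: [0.1, 1.4, -2.7]
clock: 16.75
tcp_pos: [0.5419, -0.1837, 0.1469]
orientation: [0.285, 0.647, 0.685, -0.173]
contact_force: [0.4, 4.2, -3.4]
lip (np.float64(0.1768293522816169), 196) (np.float64(0.17667575929002), 90) [ 0.54222577 -0.18382067  0.14791234]
```

```bash

python3 -m inch '[[-0.37,0.07,-0.47,0,0],[-0.37,0.07,-0.47,0,0],[-0.37,0.07,-0.47,0,0],[-0.37,0.07,-0.47,0,0],[-0.37,0.07,-0.47,0,0],[-0.37,0.07,-0.47,0,0],[-0.37,0.07,-0.47,0,0],[-0.37,0.07,-0.47,0,0],[-0.3,0.06,-0.39,0,0],[-0.2,0.04,-0.26,0,0]]' |head -4
python3 m.py .19
python3 - <<'E'
from h import *
for n in("top","side"):
    p=vision.read_camera(n); a=p["pixels"]; a=a[100:260,320:440] if n=="top" else a[220:300,220:310]
    cv2.imwrite(f"pics/{n}3.png",cv2.resize(a,None,fx=5,fy=5) if n=="side" else cv2.resize(a,None,fx=3.5,fy=3.5))
    if n=="top":
        for r in range(158,170,3): print(np.median([w(p,(r,c))[2] for c in range(356,374)]))
E
```

```text
clock: 17.63
tcp_pos: [0.5413, -0.1837, 0.2035]
orientation: [0.285, 0.647, 0.685, -0.173]
contact_force: [3.6, 4.3, -3.7]
lip (np.float64(0.23344021845522556), 209) (np.float64(0.2333989101707119), 101) [ 0.54144881 -0.18374408  0.20409679]
0.002210061219708237
0.25285625878588835
0.25258076980644717
0.252572396136004
```

View pics/top3.png

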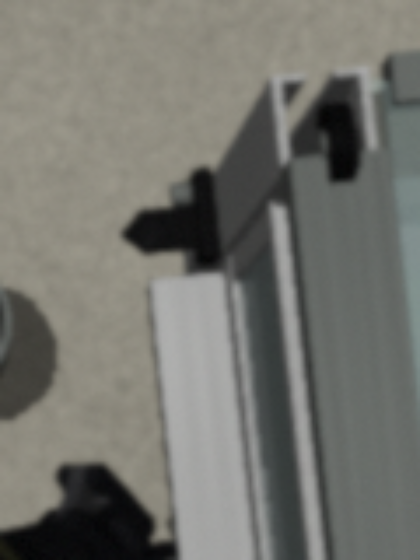

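The top crop shows the pointer blade at (230,160) and the lip end beside it at (280,190). By depth the lip is 19 mm below the blade.

```bash

python3 -m inch '[[-0.25,0.05,-0.31,0,0],[-0.25,0.05,-0.31,0,0],[-0.25,0.05,-0.31,0,0],[-0.12,0.02,-0.16,0,0],[0,0,0,0,0],[0,0,0,0,0]]' |head -4
for i in 1 2; do python3 m.py .235; done
```

```text
clock: 18.28
tcp_pos: [0.5409, -0.184, 0.2172]
orientation: [0.285, 0.648, 0.685, -0.174]
contact_force: [-0.4, 2.0, 0.2]
lip (np.float64(0.24797299367365266), 262) (np.float64(0.24775082029734774), 106) [ 0.54090197 -0.18403925  0.21715647]
lip (np.float64(0.24786157159679822), 263) (np.float64(0.24761469350520993), 106) [ 0.54088477 -0.18405743  0.21709139]
```

```bash

python3 -m inch '[[-0.07,0.01,-0.09,0,0],[-0.07,0.01,-0.09,0,0],[-0.07,0.01,-0.09,0,0],[-0.06,0.01,-0.08,0,0],[0,0,0,0,0],[0,0,0,0,0]]' |head -4
python3 m.py .235; python3 - <<'E'
from h import *
L=[];M=[];S=[]
for i in range(6):
    p=vision.read_camera("top")
    # mark: black pixels on blade ; lip end near it
    P=np.array([[w(p,(r,c)) for c in range(352,385)] for r in range(158,200)]); z=P[...,2]; g=p["pixels"][158:200,352:385].mean(-1)
    ok=(z>.235)&(z<.27)&(P[...,1]>-.205)
    M.append(z[(g<60)&ok&(P[...,0]>.695)].mean()); L.append(z[(g>110)&ok&(P[...,0]<.68)].mean())
print(np.mean(M),np.mean(L),np.std(M),np.std(L))
p=vision.read_camera("side"); K=[];N=[]
P=np.array([[w(p,(r,c)) for c in range(225,310)] for r in range(200,290)]); z=P[...,2]; g=p["pixels"][200:290,225:310].mean(-1)
ok=(z>.235)&(z<.27)&(P[...,1]>-.205)
a=z[(g<60)&ok&(P[...,0]>.695)&(P[...,0]<.73)]; b=z[(g>100)&ok&(P[...,0]<.68)]; print("side",np.median(a),len(a),np.median(b),len(b))
cv2.imwrite("pics/s4.png",cv2.resize(p["pixels"][200:300,210:320],None,fx=5,fy=5))
E
```

```text
clock: 18.88
tcp_pos: [0.5407, -0.1839, 0.2214]
orientation: [0.285, 0.648, 0.685, -0.174]
contact_force: [-1.0, 0.9, -1.7]
lip (np.float64(0.2517167074468283), 261) (np.float64(0.25159407300047265), 105) [ 0.54065964 -0.18388092  0.22133016]
0.25332527820654155 0.25115835398233466 0.0001870462319208808 0.00010673912787745955
side 0.25274289313128273 331 0.2513561425870039 848
```

View pics/s4.png

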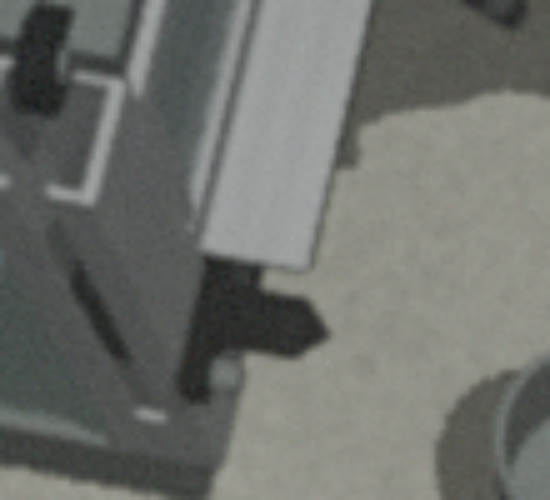

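The blade (around (325,270)) and the lip end (265,260) now look nearly level, with about 1 mm left to go.

```bash

python3 -m inch '[[-0.04,0.01,-0.05,0,0],[-0.04,0.01,-0.05,0,0],[0,0,0,0,0],[0,0,0,0,0]]' |head -4
python3 m.py .235; python3 m.py .235; python3 - <<'E'
from h import *
M=[]
for i in range(3):
    p=vision.read_camera("top"); M.append(np.median([w(p,(r,c))[2] for r in range(161,169,2) for c in range(356,374)]))
print("mark",M)
from go import *; leg([(.54,-.184,.195),(.54,-.06,.195),(.5,0,.3)])
E
```

```text
clock: 19.62
tcp_pos: [0.5407, -0.1839, 0.2226]
orientation: [0.285, 0.647, 0.685, -0.173]
contact_force: [-0.0, 1.2, -2.2]
lip (np.float64(0.252962576423167), 260) (np.float64(0.252492974075585), 105) [ 0.54066881 -0.18388357  0.2225754 ]
lip (np.float64(0.25299368535466127), 261) (np.float64(0.2525328929682231), 105) [ 0.54067232 -0.18388036  0.22257453]
mark [np.float64(0.25288856172644814), np.float64(0.25276726374867475), np.float64(0.2527083652684642)]
t 19.8667 [ 0.541 -0.184  0.223] [-0.16   0.276  1.734 -0.768  0.969  0.181] z [ 0.166 -0.607 -0.778] x [ 0.001  0.789 -0.615]
(0.54, -0.184, 0.195) rows 1 each [ 1.69 -0.43  2.14] total [ 1.69 -0.43  2.14] err 0.000 maxspeed 0.64 [-0.16   0.31   1.761 -0.799  0.925  0.234]
(0.54, -0.06, 0.195) rows 4 each [ 2.44  0.31 -1.88] total [ 9.78  1.26 -7.52] err 0.000 maxspeed 0.74 [ 0.086  0.319  1.749 -0.777  1.081  0.412]
(0.5, 0, 0.3) rows 4 each [-0.43 -0.49 -3.12] total [ -1.73  -1.96 -12.47] err 0.000 maxspeed 0.78 [ 0.218  0.146  1.701 -0.704  1.327  0.35 ]
```

Level to within 0.2 mm. I'll drop straight away first, then back off.

```bash

python3 -m inch '[[0.3,-0.07,0.39,0,0],[0.6,-0.12,0.78,0,0],[0.6,-0.12,0.78,0,0],[0.3,-0.07,0.39,0,0],[1.6,0.2,-1.25,0,0],[2.44,0.31,-1.88,0,0],[2.44,0.31,-1.88,0,0],[2.44,0.31,-1.88,0,0],[1,0.1,-0.8,0,0],[0,0,0,0,0]]' |head -4
python3 m.py .235; python3 - <<'E'
from h import *
p=vision.read_camera("side"); cv2.imwrite("pics/s5.png",p["pixels"]); print(status.get_state()["contact_force"])
q=vision.read_camera("top")
for p in(p,q):
  for l in("milk_jug","cup","tamper"):
    for d in spotter.spot_point(p,l)[:1]: print(l,d["centre"],d["conf"])
E
```

```text
clock: 20.7
tcp_pos: [0.5405, -0.0558, 0.1926]
orientation: [0.285, 0.646, 0.686, -0.173]
contact_force: [-0.8, -0.6, 0.6]
lip (np.float64(0.25281046071577307), 261) (np.float64(0.2528285662739025), 105) [ 0.54043211 -0.05719285  0.19268455]
[-0.32609285 -0.68093755 -0.72864937]
milk_jug [299.1, 328.0] 0.72
cup [162.4, 345.1] 0.75
milk_jug [198.7, 308.4] 0.76
cup [346.2, 326.2] 0.83
tamper [222.4, 212.8] 0.6
```

View pics/s5.png

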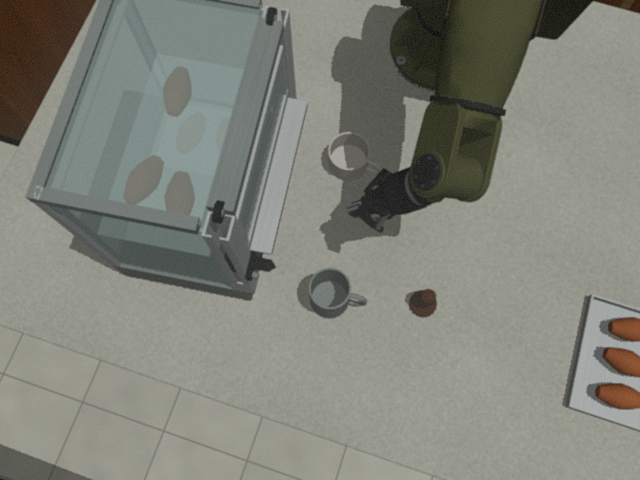

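The window stands level with the pointer at about (265,262). The hand is clear at (210,368), and the jug, cup and tamper are where they were. Handing in.

```bash
python3 -c "
from plant import arm; print(arm.finish_job())"
```

```text
the job is handed in; nothing more can be done
None
```

I pushed the window up with the fingertips under the strip and left it standing with the lip's top within about 0.2 mm of the pointer blade (camera depth). The hand is clear, nothing else was moved, and the job was handed in at about 21 s.

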